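# Switch on the counter speaker and click its dial to the third mark

## Task

Switch on the white speaker on the counter: first press its small round power button fully down and let it come up, then with a fingertip turn its big knurled volume dial clockwise until it clicks into the third of the four marks, which grow wider from quiet to loud (the second widest). Do not lift the speaker or push it out of its place, and leave the other things where they stand.

Things in the scene. Friction and masses are not known exactly. Their poses are not given: they have to be found in the camera images.
- speaker: white box-shaped speaker, loose, about 0.9 kg, 140 (x) x 190 (y) x 72 mm high, its grey cloth front facing its -x; origin at the centre of its underside, z up. On its flat top are the dial (axis at x +5, y -25 mm) and the power button (at x -42, y +70 mm). Four black marks lie on the top just outside the dial, on its -x side, 0.6 rad apart and 4, 10, 16 and 22 mm wide (6 mm radially); the narrowest (quietest) is at the -y end, the widest (loudest) at the +y end
- dial_top (a point): centre of the dial's flat top face, 89 mm above the counter, on its vertical axis. The dial is a dark metal disc 100 mm across and 16 mm high with a knurled rim, too wide to pinch; a white line on its top runs to the rim as the pointer. A fingertip pressed with about 10 N on the top face, 38 mm from the axis, and led round the axis takes the dial along by friction
- dial (a joint): angle of the dial, growing clockwise seen from above (louder). It clicks into four detents, 0, 0.6, 1.2 and 1.8 rad, where the pointer stands at the first (narrowest), second, third and fourth (widest) mark; it starts at the first or the second and stops at -0.12 and 1.92. Let go between detents, it snaps to one of them, parting about half-way. Getting out of a detent takes at most about 0.1 N m
- power_top (a point): centre of the top of the power button's black cap, 93 mm above the counter when up; cap 22 mm across in a round grey housing 38 mm across that stands 12 mm above the speaker's top
- power (a joint): travel of the power button: 0 up, 0.005 m fully down (about 5 N), springs back up
- washi: roll of striped tape, 46 mm across, 15 mm high, lying flat beside the speaker; bystander; origin under its centre
- eraser: block eraser 46 x 37 x 12 mm beside the speaker; bystander; origin under its centre
- service_bell: counter bell, 83 mm across, 59 mm high, behind the speaker; bystander; origin under its centre
- sticky_cube: block of sticky notes 61 x 61 x 38 mm, behind the speaker; bystander; origin under its centre
- self_stamp: self-inking stamp 50 x 31 mm, 81 mm high; bystander; origin under its centre
- ink_tin: round ink pad tin, 70 mm across, 18 mm high; bystander; origin under its centre
- stapler: stapler 124 x 78 x 46 mm; bystander; origin under its centre

How it is judged:
By the outcome, as a careful person would: the job done as asked, in the order asked, and still so for the second after the job is handed in, with the robot touching nothing.
It also fails if it takes over 54 s, if anything falls off the work surface, if the arm or the gripper's body presses on something with over 40 N, if the wrist force passes 120 N, or if a joint passes its speed limit or range.

## Robot

A 6-joint arm with a two-finger parallel gripper is mounted at the origin on a cart in front of the work surface, level with it; the furniture and walls round the work are solid. World frame = base frame: x ahead of the robot, y to its left, z up, the work surface at z = 0. Lengths are in m, angles in degrees, forces in N, time in s.
With the tool pointing down it reaches from about 0.4 to 0.825 m from the base axis. Payload 7 kg.
Tool frame: the origin (TCP) lies on the centre line of the jaws, within the pads' length; the fingertips stand 14 mm ahead of it and the grasp point (between the pads) lies 5 mm behind it; z points along the fingers, x is the direction in which the jaws open and shut, and the axes are right-handed (so a half turn about z gives the same grasp; the last joint's range is limited). The gripper opens to 88 mm and grips with 3 to 60 N. Pads are 19 mm wide; open, the fingers measure 130 mm over their backs; the gripper's body (78 mm by 193 mm) begins 47 mm behind the grasp point.
Start: joints at [16.507, 20.546, 0.682, 0, -70.136, -16.507], TCP at [0.675, -0, 0.241] pointing down, gripper open.
Joint ranges: [-176.03, 176.03], [-82.01, 121.73], [-58.28, 71.71], [-173.87, 95.51], [-174.79, -0.11], [-173.66, 173.66]. Speed limits (degrees/s): [136.94, 136.94, 172.46, 180, 180, 180].

## Interface

Orientations are given as [roll, pitch, yaw] about the fixed x, y, z axes, in that order (R = Rz(yaw) Ry(pitch) Rx(roll)).
In Python, from plant import * gives the robot as it stands.
- The arm moves only by the shell command python3 -m handwheel 'ROWS' [OPENING]. ROWS is JSON, a list of rows, each a list of 2 entries, a list of its own where there are three numbers: the shift along the tool's x, y, z each as a share of 0.2 m, from -1 to 1, then the turn, a rotation vector about the tool's x, y, z each as a share of 360 degrees, from -1 to 1. In form: [[[tx, ty, tz], [ax, ay, az]], ...]. A call has 1 to 5 rows; each row is the pose to reach, as a shift and turn from the pose commanded when the call began, along the tool's axes at that moment, turning the shorter way round; what a row does not reach only later rows make up. A row lasts 1/12 s, in which the tool goes at most 41.7 mm and 7.16 degrees, less where a joint would pass 70% of its speed; a pose out of reach is approached as far as the arm can. A call with a number of a shift or a turn outside -1 to 1 is refused whole. A call with a gripper value outside its range is refused whole. OPENING is the closure, from -1 (fully open) to 1 (shut), set as the call begins (- or left out, the last holds). The fingers move at their own pace and stop on an object; the grip force is fixed at half the most. Time passes only in rows, so rows that repeat a pose let the fingers close. It gives the time, the measured TCP pose, the force and the opening at its end, in the units of the state.
- get_obs(): the state, without advancing time (a new reading comes with each control period).
- snapshot(name): name is "scene" or "side" or "wrist"; returns a dict with "color" (420x560x3 uint8, red, green, blue), "z_map" (420x560 float32, m along the optical axis (not along the pixel's ray), 0 where there is no reading), "intrinsics" (3x3 intrinsics, pixels), "rvec" (rotation vector, rad) and "tvec" (3), from world to camera coordinates, as OpenCV has them. Camera axes: x right, y down, z forward; pixel columns grow to the right and rows downward; lengths in m; the calibration is good to about 2 mm. A picture is of the moment at which its call begins.
- close_job(): hands the job in, once; it reports no verdict.
The state is a dict: "clock": time; "joint_pos": joint angles; "qvel": joint speeds; "tau": joint torques, N m; "tool_pos": TCP position; "orientation": TCP orientation; "force": force on the tool from outside, world axes, zero at the start; "moment": the same for the moment, N m; "opening": finger opening in m.
Only numpy, scipy, OpenCV 4.12 (cv2) and the standard library are available. Lean on these libraries where they do the work, as an engineer would, in place of code of your own. Each camera call takes 0.05 s, during which the arm holds its last target. There are 200 camera calls.

## Working session

There is one attempt and no reset: what is moved stays moved. The work goes in short steps, Python scripts to look and compute and a shell command to move; the robot and the scene stay as the last step left them, time stands still between calls to the robot, and variables do not carry over. Pictures are saved under pics/ and viewed, about 8 in all and at most 12, crops included, and the job is handed in when it is done.

```bash
mkdir -p pics; ls
python3 - <<'E'
from plant import *
import cv2,numpy as np
print(get_obs())
a=snapshot("scene");b=snapshot("wrist")
for n,s in(("scene",a),("wrist",b)):
    np.savez(f"{n}0.npz",**s); cv2.imwrite(f"pics/{n}0.png",s["color"][:,:,::-1])
    print(n,s["intrinsics"].tolist(),s["rvec"],s["tvec"])
E
```

```text
pics
{'clock': 0.0, 'joint_pos': array([ 1.65060222e+01,  2.05920141e+01,  6.33552115e-01, -1.99990232e-02,
       -7.01345954e+01, -1.65063903e+01]), 'qvel': array([-0.07202934,  0.07287639,  0.04144293,  0.01824977,  0.06068962,
        0.02672954]), 'tau': array([-8.00930356e-04, -5.82726967e+01,  2.93058443e+01,  6.99745238e+00,
        6.93249181e-03, -2.06530804e-04]), 'tool_pos': array([ 6.74539300e-01, -3.44093054e-05,  2.39614819e-01]), 'orientation': array([-1.79991583e+02, -9.45642657e-02,  1.79992814e+02]), 'force': array([-0.44451093,  0.31191551,  0.26004569]), 'moment': array([-0.02047089,  0.01449937, -0.04038957]), 'opening': 0.08756001665025709}
scene [[489.99052774341374, 0.0, 281.09929697942283], [0.0, 489.99052774341374, 202.48196412228847], [0.0, 0.0, 1.0]] [ 1.10825932 -2.16911582  1.14005081] [0.4775931  0.23135262 0.85415999]
wrist [[297.76127938893063, 0.0, 280.646728211361], [0.0, 297.76127938893063, 208.24305564637694], [0.0, 0.0, 1.0]] [ 1.12711702e-03 -3.11137639e+00 -4.34377048e-01] [ 0.6742169  -0.03400372  0.38887438]
```

View pics/scene0.png

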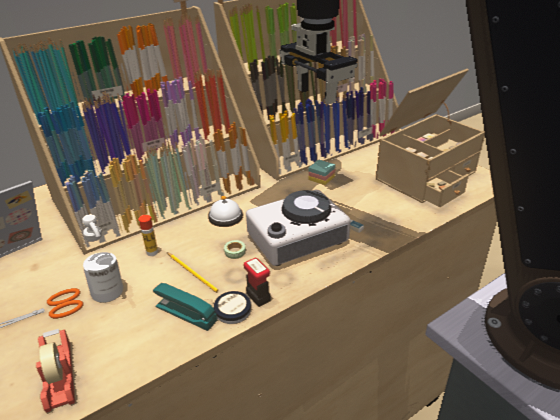

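View pics/wrist0.png

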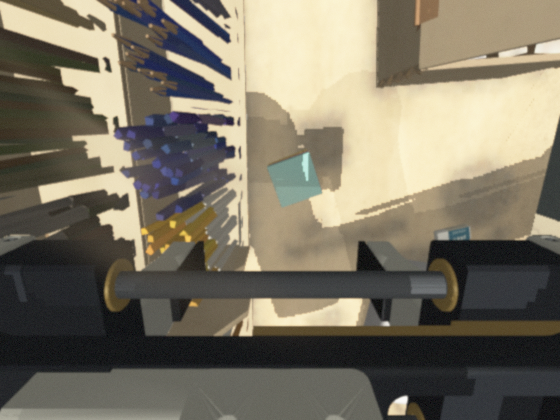

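The scene view shows the speaker at about (300,225), with the dial at (306,206) and the button at (277,229). The wrist view shows only the sticky cube and part of the eraser. I'll measure the speaker from the scene view.

```bash
cat > h.py <<'E'
import numpy as np,cv2
def plane(s,uv,z):
    R=cv2.Rodrigues(np.array(s["rvec"],float))[0];t=np.array(s["tvec"],float).ravel()
    uv=np.atleast_2d(np.array(uv,float)); d=np.c_[uv,np.ones(len(uv))]@np.linalg.inv(s["intrinsics"]).T@R
    c=-R.T@t; return c+d*((z-c[2])/d[:,2])[:,None]
def proj(s,p): return cv2.projectPoints(np.atleast_2d(np.array(p,float)),np.array(s["rvec"],float),np.array(s["tvec"],float),s["intrinsics"],None)[0][:,0]
def world(s):
    h,w=s["z_map"].shape;v,u=np.mgrid[:h,:w];z=s["z_map"].astype(float)
    R=cv2.Rodrigues(np.array(s["rvec"],float))[0]
    c=np.dstack([u,v,np.ones_like(u)])@np.linalg.inv(s["intrinsics"]).T*z[...,None]
    return (c-np.array(s["tvec"]).ravel())@R
E
python3 - <<'E'
from h import *
s=dict(np.load("scene0.npz"));im=s["color"][:,:,::-1].copy()
W=world(s);u0,u1,v0,v1=235,370,180,275
P=W[v0:v1,u0:u1].reshape(-1,3)
for n,lo,hi in(("top",.066,.077),("dial",.084,.0925)):
    m=(P[:,2]>lo)&(P[:,2]<hi);q=P[m][:,:2].astype(np.float32)
    print(n,m.sum(),cv2.minAreaRect(q),q.min(0),q.max(0),np.median(P[m][:,2]))
print(plane(s,[[306,206]],.089),plane(s,[[277,228]],.093))
cv2.imwrite("pics/c.png",cv2.resize(im[v0:v1,u0:u1],None,fx=5.5,fy=5.5,interpolation=cv2.INTER_CUBIC))
E
```

```text
top 2037 ((0.4497067928314209, 0.24286065995693207), (0.261999249458313, 0.21586628258228302), 81.3026123046875) [0.3588732  0.09807885] [0.56325245 0.38331053] 0.07216553324342585
dial 1136 ((0.4833386540412903, 0.20838633179664612), (0.16998958587646484, 0.10360138863325119), 89.6280288696289) [0.43129554 0.12330308] [0.5349241  0.29359195] 0.08943833542899761
[[0.47405814 0.18278613 0.089     ]] [[0.44274211 0.27970787 0.093     ]]
```

View pics/c.png

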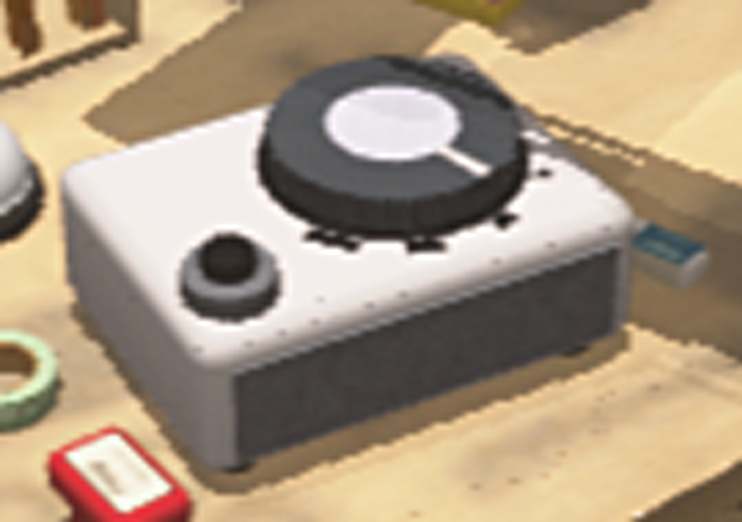

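The crop shows the cap at (230,258) and the dial centre near (392,123). The pointer runs toward (488,172). The marks run from narrow to wide at about (543,173), (506,220), (425,245) and (330,240). Next I'll work out the speaker frame.

Run:
```python
from h import *
s=dict(np.load("scene0.npz"));im=s["color"]
f=lambda x,y:(235+x/5.5-.4,180+y/5.5-.4)
W=world(s)
# dial top ellipse via z map
m=((abs(W[:,:,2]-.089)<.003)&(abs(W[:,:,0]-.48)<.08)&(abs(W[:,:,1]-.183)<.065)).astype(np.uint8)
c=max(cv2.findContours(m,0,2)[0],key=cv2.contourArea)[:,0]
q=plane(s,c,.089)[:,:2]; print("dial",cv2.minEnclosingCircle(q.astype(np.float32)),cv2.fitEllipse(q.astype(np.float32)))
hub=plane(s,[f(392,123)],.089)[0];tip=plane(s,[f(486,171)],.089)[0];print("hub",hub,"tip",tip)
b=plane(s,[f(230,256)],.093)[0];print("btn",b)
D=np.array(cv2.fitEllipse(q.astype(np.float32))[0])
d=b[:2]-D; yaw=np.degrees(np.arctan2(d[1],d[0])-np.arctan2(95,-47));print("dist",np.hypot(*d),"(106.0) yaw",yaw)
a=lambda p:np.degrees(np.arctan2(*(p[:2]-D)[::-1]))%360
print("ptr",a(tip))
for mk in((543,173),(506,220),(425,245),(330,240)):print(mk,a(plane(s,[f(*mk)],.072)[0]))
w=dict(np.load("wrist0.npz"));R=cv2.Rodrigues(w["rvec"])[0];print("wcam",-R.T@w["tvec"],R.tolist())
```

```text
dial ((0.4825497567653656, 0.17513610422611237), 0.05256208777427673) ((0.4828536808490753, 0.1747954934835434), (0.10018445551395416, 0.10021669417619705), 163.70089721679688)
hub [0.486421   0.17359143 0.089     ] tip [0.43890117 0.16504921 0.089     ]
btn [0.44849614 0.27711864 0.093     ]
dist 0.10793732679767064 (106.0) yaw -7.762541915516963
ptr 192.50279069341593
(543, 173) 226.86384463830893
(506, 220) 191.17094820896034
(425, 245) 154.3100406923177
(330, 240) 116.59776886961232
wcam [ 0.67421522 -0.07332622  0.3834124 ] [[-0.9999997417235944, -0.0007050139336719186, -0.00013967139216808765], [-0.0007163101045213702, 0.9617634933781655, 0.2738803930639466], [-5.875864721305252e-05, 0.27388042237513266, -0.9617637499859517]]
```

The pointer is at 191°, which is mark 2, so the third detent needs +0.6 rad clockwise. The speaker yaw is about −7.8°. I'll close the fingers and go above the button, with the tool axes at x = −X, y = +Y, z = down.

```bash
python3 -m handwheel '[[[0.5,0.69,0],[0,0,0]],[[0.5,0.69,0],[0,0,0]],[[0.5,0.69,0],[0,0,0]],[[0.5,0.69,0],[0,0,0]],[[0.5,0.69,0],[0,0,0]]]' 1
python3 -m handwheel '[[[0.63,0.695,0.3],[0,0,0]],[[0.63,0.695,0.3],[0,0,0]],[[0.63,0.695,0.3],[0,0,0]],[[0.63,0.695,0.3],[0,0,0]],[[0.63,0.695,0.3],[0,0,0]]]'
python3 -m handwheel '[[[0,0,0],[0,0,0]],[[0,0,0],[0,0,0]],[[0,0,0],[0,0,0]]]'
python3 - <<'E'
from plant import *
from h import *
s=snapshot("wrist");np.savez("wrist1.npz",**s);cv2.imwrite("pics/wrist1.png",s["color"][:,:,::-1])
o=get_obs();print(o["tool_pos"],o["orientation"],o["opening"],o["force"],o["clock"])
print(proj(s,[[.4828,.1748,.089],[.4485,.2771,.093]]))
E
```

```text
clock: 0.52
tool_pos: [0.5718, 0.1419, 0.2407]
orientation: [179.9, -0.0, -179.8]
force: [0.8, -0.4, 0.6]
opening: 0.0596
clock: 0.93
tool_pos: [0.4466, 0.2781, 0.1794]
orientation: [-180.0, -0.1, -180.0]
force: [-0.1, -0.9, -0.8]
opening: 0.0267
clock: 1.18
tool_pos: [0.449, 0.2771, 0.1806]
orientation: [-180.0, 0.0, -179.9]
force: [-0.1, -0.0, 0.2]
opening: 0.0065
[0.44940009 0.27677416 0.18077627] [1.79998162e+02 1.24473304e-02 1.79992822e+02] 0.003173849932112813 [ 0.68585403  0.05514553 -0.26832094] 1.2333
[[234.59467182  82.28751787]
 [281.03110736 216.99680485]]
```

View pics/wrist1.png

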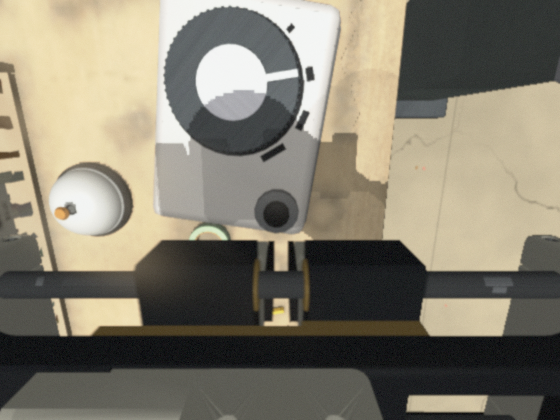

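The wrist view shows the dial centred near (233,81), its pointer at mark 2 near (310,74), and the cap at about (276,212). I'll refine these.

Run:
```python
from h import *
s=dict(np.load("wrist1.npz"));im=s["color"];g=im.max(2)
hub=((g>150)).astype(np.uint8)
def circ(m,c,r):
    k=np.zeros_like(m);cv2.circle(k,c,r,1,-1);m=m*k
    c=max(cv2.findContours(m,0,1)[0],key=cv2.contourArea);return cv2.fitEllipse(cv2.convexHull(c))
cap=circ((g<38).astype(np.uint8),(276,212),22);hs=circ((g<95).astype(np.uint8),(276,212),26)
dk=circ((g<110).astype(np.uint8),(233,81),72)
print("cap",cap,plane(s,[cap[0]],.093));print("hous",hs,plane(s,[hs[0]],.084));print("dial",dk,plane(s,[dk[0]],.089))
D=plane(s,[dk[0]],.087)[0]
a=lambda p:np.degrees(np.arctan2(*(p[:2]-D[:2])[::-1]))%360
m=[a(plane(s,[p],.072)[0]) for p in((290,28),(310,74),(302,121),(273,153))];print("marks",m,"ptr",a(plane(s,[(298,73)],.089)[0]))
y=np.radians(np.mean(m)-180)
print("yaw",np.degrees(y),"btn pred",D[:2]+np.array([[np.cos(y),-np.sin(y)],[np.sin(y),np.cos(y)]])@[-.047,.095])
```

```text
cap ((275.9484558105469, 215.40028381347656), (21.48377227783203, 23.614086151123047), 92.31906127929688) [[0.45263821 0.27574789 0.093     ]]
hous ((276.1773986816406, 210.5238494873047), (42.499324798583984, 42.98793411254883), 107.50862121582031) [[0.45259447 0.27425036 0.084     ]]
dial ((233.5927276611328, 80.84876251220703), (137.6793670654297, 145.04869079589844), 162.79403686523438) [[0.48349487 0.17382254 0.089     ]]
marks [np.float64(222.9293088638139), np.float64(186.88519433862757), np.float64(151.5469623392617), np.float64(117.77176033468989)] ptr 186.15760396467596
yaw -10.216693530901722 btn pred [0.45438743 0.27539789]
```

Cap at (0.4527, 0.2750), dial at (0.4833, 0.1740), yaw about −10°. I'll descend to just above the cap.

```bash
python3 -m handwheel '[[[-0.018,-0.009,0.15],[0,0,0]],[[-0.018,-0.009,0.3],[0,0,0]],[[-0.018,-0.009,0.35],[0,0,0]],[[-0.018,-0.009,0.35],[0,0,0]],[[-0.018,-0.009,0.35],[0,0,0]]]'
python3 -m handwheel '[[[0,0,0.01],[0,0,0]],[[0,0,0.02],[0,0,0]],[[0,0,0.03],[0,0,0]],[[0,0,0.03],[0,0,0]]]'
```

```text
clock: 1.65
tool_pos: [0.4533, 0.2747, 0.111]
orientation: [-179.9, -0.0, 180.0]
force: [-0.4, 0.3, -0.1]
opening: 0.0005
clock: 1.98
tool_pos: [0.4533, 0.2758, 0.1054]
orientation: [179.9, 0.1, -180.0]
force: [1.7, 0.4, 3.1]
opening: 0.0006
```

```bash
python3 -m handwheel '[[[0,0,0.007],[0,0,0]],[[0,0,0.015],[0,0,0]],[[0,0,0.02],[0,0,0]],[[0,0,0.02],[0,0,0]]]'
```

```text
clock: 2.32
tool_pos: [0.4533, 0.2758, 0.1021]
orientation: [179.9, 0.1, -179.9]
force: [-2.1, -0.8, 14.2]
opening: 0.0004
```

The force is 14 N with the tip at 0.088, which is bottomed out. I'll add a slight extra press to be sure, then release.

```bash
python3 -m handwheel '[[[0,0,0.005],[0,0,0]],[[0,0,0.005],[0,0,0]],[[0,0,0.005],[0,0,0]]]'
python3 -m handwheel '[[[0,0,-0.02],[0,0,0]],[[0,0,-0.04],[0,0,0]],[[0,0,-0.1],[0,0,0]],[[0,0,-0.2],[0,0,0]],[[0,0,-0.2],[0,0,0]]]'
python3 - <<'E'
from plant import *
from h import *
s=snapshot("wrist");np.savez("wrist2.npz",**s)
s2=snapshot("scene");np.savez("scene2.npz",**s2)
a=s["color"][:260,130:400,::-1];b=s2["color"][175:275,220:370,::-1]
b=cv2.resize(b,None,fx=390/100,fy=390/100,interpolation=2)[:,:585];a=cv2.resize(a,(405,390))
cv2.imwrite("pics/p2.png",cv2.resize(np.hstack([a,b]),None,fx=.8,fy=.8))
o=get_obs();print(o["tool_pos"],o["force"])
W=world(s2);
for z in (s2,dict(np.load("scene0.npz"))):
    W=world(z);m=(W[:,:,2]>.0865)&(np.hypot(W[:,:,0]-.4527,W[:,:,1]-.275)<.009);print("cap z",np.median(W[m][:,2]),m.sum())
E
```

```text
clock: 2.57
tool_pos: [0.4534, 0.2759, 0.1019]
orientation: [179.9, 0.1, -179.9]
force: [-3.6, -1.7, 21.9]
opening: 0.0003
clock: 2.98
tool_pos: [0.4533, 0.276, 0.1422]
orientation: [179.9, 0.1, -180.0]
force: [0.3, 0.6, 0.5]
opening: 0.0002
[0.45230574 0.27524843 0.1397355 ] [-0.48731099 -0.44405084  0.14991014]
cap z 0.09356845795818361 48
cap z 0.09376552315119221 41
```

View pics/p2.png

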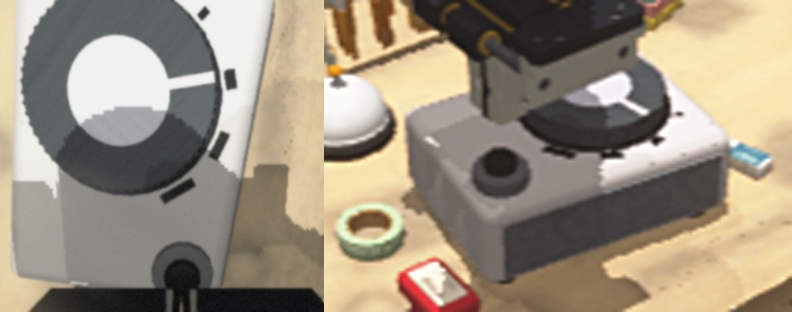

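The button is back up, with the cap z unchanged. The speaker and pointer have not moved. I'll go over the dial's −y side, at the −72° contact point, and descend to 5 mm above.

```bash
python3 -m handwheel '[[[-0.212,-0.687,0],[0,0,0]],[[-0.212,-0.687,0],[0,0,0]],[[-0.212,-0.687,0],[0,0,0]],[[-0.212,-0.687,0],[0,0,0]],[[-0.212,-0.687,0],[0,0,0]]]'
python3 -m handwheel '[[[0,0,0.08],[0,0,0]],[[0,0,0.16],[0,0,0]],[[0,0,0.16],[0,0,0]],[[0,0,0.16],[0,0,0]]]'
python3 -m handwheel '[[[0,0,0.01],[0,0,0]],[[0,0,0.02],[0,0,0]],[[0,0,0.03],[0,0,0]],[[0,0,0.03],[0,0,0]],[[0,0,0.03],[0,0,0]]]'
```

```text
clock: 3.5
tool_pos: [0.4944, 0.1342, 0.1383]
orientation: [-179.9, -0.2, 179.8]
force: [-0.6, 0.2, 0.5]
opening: 0.0006
clock: 3.83
tool_pos: [0.494, 0.1374, 0.1064]
orientation: [-179.9, -0.2, -180.0]
force: [0.5, -0.0, 0.1]
opening: 0.0003
clock: 4.25
tool_pos: [0.4958, 0.1384, 0.1031]
orientation: [179.9, 0.1, -179.9]
force: [-1.9, -0.2, 8.4]
opening: 0.0008
```

Contact is at 8.4 N. Rotating rigidly about the dial axis repeats the same rows in the tool frame, so I'll lead it 18° per call and press 0.4 mm more.

```bash
python3 -m handwheel '[[[0,0,0.002],[0,0,0]],[[0,0,0.002],[0,0,0]]]'
python3 -m handwheel '[[[0.0115,-0.0033,0],[0,0,0.01]],[[0.0231,-0.0059,0],[0,0,0.02]],[[0.0349,-0.0078,0],[0,0,0.03]],[[0.0468,-0.0089,0],[0,0,0.04]],[[0.0587,-0.0093,0],[0,0,0.05]]]'
python3 - <<'E'
from plant import *
from h import *
s=snapshot("scene");np.savez("scene3.npz",**s)
o=get_obs();print(o["tool_pos"],o["force"],o["moment"])
cv2.imwrite("pics/p3.png",cv2.resize(s["color"][175:275,220:370,::-1],None,fx=4,fy=4,interpolation=2))
E
```

```text
clock: 4.42
tool_pos: [0.4959, 0.1384, 0.1031]
orientation: [179.9, 0.1, -179.9]
force: [-3.0, -0.1, 12.1]
opening: 0.0006
clock: 4.83
tool_pos: [0.4857, 0.1374, 0.1031]
orientation: [179.8, 0.3, 161.9]
force: [3.8, 1.2, 5.6]
opening: 0.0006
[0.48534205 0.13732354 0.10316798] [3.51411108 0.14640414 5.06402195] [ 0.05213812 -1.20774405 -0.07102187]
```

View pics/p3.png

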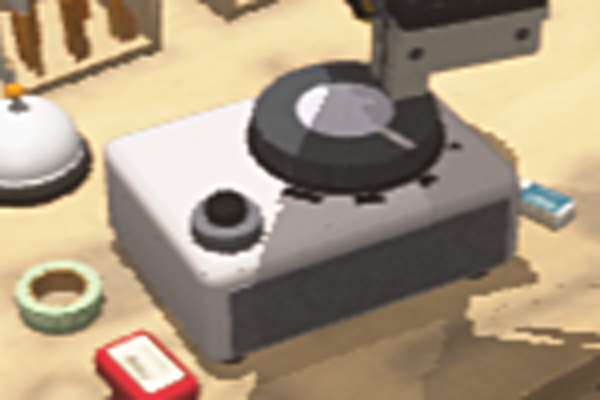

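The pointer tip at (410,147) has hardly moved. The press dropped to 5 N and the finger slipped. I'll press harder, to about 14 N, and continue.

```bash
python3 -m handwheel '[[[0,0,0.006],[0,0,0]],[[0,0,0.006],[0,0,0]],[[0,0,0.006],[0,0,0]]]'
python3 -m handwheel '[[[0.0115,-0.0033,0.0005],[0,0,0.01]],[[0.0231,-0.0059,0.001],[0,0,0.02]],[[0.0349,-0.0078,0.0015],[0,0,0.03]],[[0.0468,-0.0089,0.002],[0,0,0.04]],[[0.0587,-0.0093,0.002],[0,0,0.05]]]'
cat > ptr.py <<'E'
from plant import *
from h import *
import sys
s=snapshot("scene")
D=np.array([.4833,.174]);D0=plane(s,[[305.5,201.5]],.089)
# bright pixels on dial plane between hub (r~.027) and rim
v,u=np.mgrid[170:250,250:370];P=plane(s,np.c_[u.ravel(),v.ravel()],.089)[:,:2]-[.4840,.1745]
r=np.hypot(*P.T);a=np.degrees(np.arctan2(P[:,1],P[:,0]))%360
g=s["color"][v.ravel(),u.ravel()].min(1).astype(float)
m=(r>.032)&(r<.043)&(a>80)&(a<250)
b=np.arange(80,250,4);pr=[g[m&(abs(a-x)<3)].mean() for x in b]
k=int(np.argmax(pr));sel=m&(abs(a-b[k])<10);w=np.clip(g[sel]-np.median(g[m])-15,0,None)
print("ptr",(a[sel]*w).sum()/w.sum(),"peak",b[k],pr[k],np.median(g[m]))
o=get_obs();print(o["tool_pos"],o["orientation"],o["force"])
cv2.imwrite(sys.argv[1],cv2.resize(s["color"][175:275,220:370,::-1],None,fx=4,fy=4,interpolation=2))
E
python3 ptr.py pics/p4.png
sed 's/s=snapshot("scene")/s=dict(np.load("scene3.npz"))/' ptr.py > t.py; python3 t.py /tmp/x.png
sed 's/scene3/scene0/' t.py > t2.py; python3 t2.py /tmp/x.png
```

```text
clock: 5.13
tool_pos: [0.4859, 0.1373, 0.1029]
orientation: [179.8, 0.3, 162.1]
force: [0.1, -1.4, 16.1]
opening: 0.0006
clock: 5.55
tool_pos: [0.4746, 0.139, 0.1029]
orientation: [179.7, 0.2, 143.9]
force: [1.9, -3.6, 16.8]
opening: 0.0003
ptr 173.5942113074308 peak 172 141.6 60.0
[0.47420513 0.13912322 0.10286794] [179.65417457   0.21982603 143.64920892] [-0.68040213 -1.89573892 17.91670705]
ptr 190.00403481066664 peak 188 128.71428571428572 60.0
[0.47420513 0.13912322 0.10286794] [179.65417457   0.21982603 143.64920892] [-0.68040213 -1.89573892 17.91670705]
ptr 191.57408886237363 peak 192 235.4 91.0
[0.47420513 0.13912322 0.10286794] [179.65417457   0.21982603 143.64920892] [-0.68040213 -1.89573892 17.91670705]
```

With 17 N the dial follows. The pointer went from 191.6° to 173.6° and the target is 157.2°. I'll give one more 18° step.

```bash
python3 -m handwheel '[[[0.0115,-0.0033,0],[0,0,0.01]],[[0.0231,-0.0059,0],[0,0,0.02]],[[0.0349,-0.0078,0],[0,0,0.03]],[[0.0468,-0.0089,0],[0,0,0.04]],[[0.0587,-0.0093,0],[0,0,0.05]]]'
python3 ptr.py pics/p5.png
```

```text
clock: 6.02
tool_pos: [0.4638, 0.1444, 0.1028]
orientation: [179.6, 0.1, 125.9]
force: [4.3, -5.6, 18.2]
opening: 0.0002
ptr 153.77096480282984 peak 152 135.4 89.0
[0.463689   0.14440083 0.10285768] [1.79619798e+02 1.21268512e-01 1.25665714e+02] [ 2.30850306 -5.02732471 18.04058052]
```

The pointer is within the third detent's well. I'll lift straight up so it settles, then look.

```bash
python3 -m handwheel '[[[0,0,-0.01],[0,0,0]],[[0,0,-0.03],[0,0,0]],[[0,0,-0.1],[0,0,0]],[[0,0,-0.25],[0,0,0]],[[0,0,-0.4],[0,0,0]]]'
python3 -m handwheel '[[[0,0,-0.4],[0,0,0]],[[0,0,-0.4],[0,0,0]],[[0,0,-0.4],[0,0,0]],[[0,0,-0.4],[0,0,0]]]'
python3 ptr.py pics/p6.png
```

```text
clock: 6.48
tool_pos: [0.4599, 0.1426, 0.1798]
orientation: [-179.8, -0.0, 126.0]
force: [1.0, 0.7, 0.6]
opening: 0.0006
clock: 6.82
tool_pos: [0.4616, 0.144, 0.2622]
orientation: [179.7, -0.0, 126.0]
force: [-0.2, 0.1, -0.8]
opening: 0.0007
ptr 154.6605559809919 peak 156 141.0 58.0
[0.46070828 0.14342002 0.26030107] [ 1.79897132e+02 -4.33059115e-02  1.26003824e+02] [-0.33083873 -0.45723915 -0.51365196]
```

View pics/p6.png

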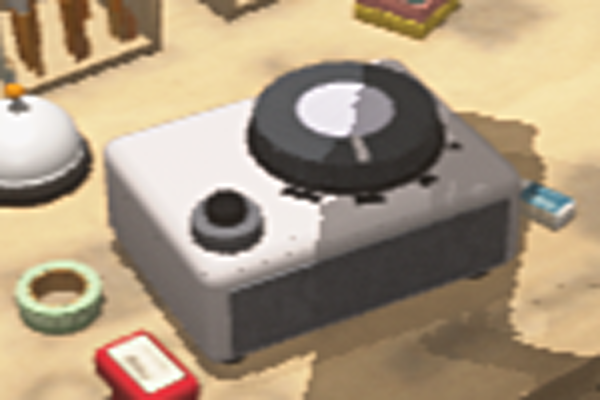

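The pointer stands at the third mark, at 154.7° against 154.3° for the mark in this view, and the button is up. I'll check quickly that the speaker has not shifted, then hand in.

Run:
```python
from plant import *
from h import *
a=dict(np.load("scene0.npz"));b=snapshot("scene")
for n,(u0,u1,v0,v1) in dict(speaker_front=(255,335,225,268),all=(150,350,160,330),eraser=(345,370,215,240)).items():
    f=lambda s:cv2.GaussianBlur(cv2.cvtColor(s["color"],7)[v0:v1,u0:u1],(3,3),0).astype(np.float32)
    print(n,cv2.phaseCorrelate(f(a),f(b),cv2.createHanningWindow((u1-u0,v1-v0),5)))
print(get_obs()["force"],get_obs()["clock"]); print(close_job())
```

```text
speaker_front ((-0.04644070590529026, 0.5351984883167482), 0.8339334412415822)
all ((-0.022894524400371097, -0.010142955497457251), 0.7619279755486382)
eraser ((1.1582937471570762, 0.3260037108512748), 0.5900838176727294)
[ 0.08491732  0.18600488 -1.05959561] 6.9167
the job is handed in; nothing more can be done
None
```

The white speaker is switched on and its dial is in the third mark. The job was handed in at about 6.9 s.

**Button:** I pressed it with the closed fingertips to its full 5 mm travel. The tip stood at 0.088 m with up to 22 N on it, and the cap came back up to its starting height of about 0.0936 m.

**Dial:** It started at the second mark. My first 18° sweep slipped because the press fell to about 5 N, and it hardly moved the dial. At about 17 N the dial followed for two more 18° sweeps. After I lifted off, the pointer read 154.7°, against 154.3° for the third mark in the same camera.

**Last checks:**
- **Overall view:** The image around the speaker shifted by less than 0.03 px, and the arm was clear of everything.
- **Speaker front:** A small crop read a 0.5 px shift, roughly 1 mm.
- **Eraser:** A small crop read about 1.2 px, with weak correlation. Nothing of the robot came near the eraser, so I put this down to the changed shadows. I did not confirm it separately.

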